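# Seat and clamp a dinner candle in the carving cradle

### The arm

A 7-joint arm with a two-finger parallel gripper is mounted at the origin on a cart in front of the work surface, level with it; the furniture and walls round the work are solid. World frame = base frame: x ahead of the robot, y to its left, z up, the work surface at z = 0. Lengths are in mm, angles in rad, forces in N, time in s.
With the tool pointing down it reaches from about 425 to 875 mm from the base axis. Payload 8.4 kg.
Tool frame: the origin (TCP) lies midway between the tips of the shut fingers; the grasp point (between the pads) lies 19 mm behind it; z points along the fingers, y is the line along which they close (so a half turn about z gives the same grasp; the last joint's range is limited). The gripper opens to 87 mm and grips with 3 to 60 N. Pads are 19 mm wide; open, the fingers measure 117 mm over their backs; the gripper's body (75 mm by 190 mm) begins 51 mm behind the grasp point.
Start: joints at [-1.317, 0.333, 0.04, 1.465, -0.013, 1.343, -0.059], TCP at [224.592, 609.936, 222.546] pointing down, gripper open.
Joint ranges: [-2.58, 2.58], [-0.38, 2.09], [-1.3, 1.39], [0.25, 2.4], [-1.5, 4.64], [0.08, 2.09], [-2.65, 2.65]. Speed limits (rad/s): [2.22, 2.22, 2.79, 2.79, 3.14, 3.14, 3.14].

### API

Orientations are given as a rotation vector (axis times angle).
In Python, from station import * gives the robot as it stands. Calls block until the motion is done:
- move_pose(position, orientation): joint-space move of the TCP to a pose.
- servo_line(position, max_speed=150, rotation=None): straight line of the TCP; rotation=None keeps the orientation; max_speed is the mean speed in mm/s.
- goto_joints(angles): joint-space move.
- move_gripper(opening, squeeze=None): finger opening in mm; squeeze is the grip in N (None keeps the last); returns when the fingers have stopped.
- wait(seconds).
- inverse_kinematics(position, orientation): joint angles nearest the present ones, or None.
- get_obs(): the state.
- capture(name): name is "side" or "top"; returns the picture (384x512x3 uint8, red, green, blue); there is no depth.
- camera_params(name): a dict with "fx", "fy", "cx", "cy" (pixels), "R" (3x3) and "t" (3): a world point X has camera coordinates R X + t. Camera axes: x right, y down, z forward; pixel columns grow to the right and rows downward; lengths in mm; the calibration is good to about 2 mm. A picture is of the moment at which its call begins. camera_params takes no time and is no camera call.
A pose or a line that the arm cannot do raises IKError and nothing moves.
- hand_in(): hands the job in; it is judged then, once.
Trained networks look in the newest picture that a camera, given by its name, has taken for a name from the list of things; names that differ only in an ending like _2 or _b are one class to them, and where a whole thing is asked for, a point or a joint stands for the part that bears it (a point fixed in the world has none). Each returns a list of dicts, best first, with "confidence" (0 to 1); they miss things now and then, are a little off and sometimes report something else, mostly with a low value. They report only what shows in the picture. A call takes as long as a camera call.
- spot_in(camera, label): "bbox" ([centre column, centre row, width, height] in pixels, round what is visible of it).
- masks_of(camera, label): "mask" (384x512 bool, what is visible of it) and "bbox" ([centre column, centre row, width, height] in pixels, round what is visible of it).
- spot_point(camera, label): "xy" ([column, row] in pixels: a listed point, or the origin of a listed thing).
The state is a dict: "time_s": time; "joint_positions": joint angles; "joint_vel": joint speeds; "joint_torque": joint torques, N m; "eef_pos": TCP position; "ee_rot": TCP orientation; "contact_force": force on the tool from outside, world axes, zero at the start; "ft_torque": the same for the moment, N m; "opening": finger opening in mm; "grip_force": force on a finger pad.
Only numpy, scipy, OpenCV 4.12 (cv2) and the standard library are available. Lean on these libraries where they do the work, as an engineer would, in place of code of your own. Each camera call takes 0.05 s, during which the arm holds its last target. There are 200 camera calls.

### The job

Get the dinner candle lying in the carving cradle ready for carving. Push it by its flat foot along the V-trough until its shoulder is home against the forked stop, with the wick in the slot, then press the clamp's lever over past centre so that it snaps down to its end position and the clamp's pad holds the candle. Only push the candle, do not lift it out of the trough, and leave the standing candle, tealight, brass cup and matchbox where they are.

Things in the scene. Friction and masses are not known exactly. Their poses are not given: they have to be found in the camera images.
- cradle: Carving cradle, fixed to the table: a dark wooden board 185 x 285 x 14 mm carrying an aluminium V-trough (172 mm long), a forked wooden stop at one end and, beside the trough's middle, a steel toggle clamp. Origin on the table under the middle of the seated candle; z up, y along the trough towards the stop, x across the trough towards the clamp. The trough's rims are at z = 55 mm and it ends at y = -86 mm, so the candle's foot sticks out free.
- candle: Rod candle, 35 mm diameter, 215 mm from flat foot to shoulder plus a 13 mm wick, about 0.19 kg, lying loose in the trough with its axis 55 mm above the table and its foot away from the stop. Origin: centre of the foot's face; its z axis runs along the candle to the wick. It starts 19 to 44 mm short of the stop; sliding it takes 1 to 4 N, the stop is rigid.
- shoulder (a point): Centre of the candle's shoulder (its flat wick end, without the wick), 215 mm along the candle from the foot.
- stop_face (a point): Point on the face of the forked stop where the candle's axis meets it: 107.5 mm along y from the cradle's origin, 55 mm up. The fork's tines are 24 mm wide, with a 12 mm slot for the wick, and reach 69 mm above the table.
- clamp_lever (a joint): Angle of the clamp's lever about lever_pivot. 0 = open, lever rising 72 degrees above horizontal, leaning away from the trough; grows as it swings away (cradle's +x) and down; dead centre 0.98; 1.12 = locked end, 8 degrees above horizontal. Stays where left until 0.65, then the pad's spring resists (about 5 N pressed 100 mm from the pivot); past centre it snaps to the end by itself.
- lever_tip (a point): End of the lever's round black rubber sleeve (19 mm diameter), on its axis, 127.5 mm from lever_pivot. The sleeve covers the outer 80 mm of the lever; push or press on its side that faces the trough (front and top).
- lever_pivot (a point): Lever's pivot axis, in the middle of the clamp: 73 mm along x from the cradle's origin, 45 mm above the table. With the clamp open, the clamp's arm stands up on the trough side of the lever to about 150 mm above the table; 100 mm up the lever there is a gap of about 60 mm between the arm and the lever.
- clamp_pad: Rubber pad (20 mm diameter) on a sprung spindle at the end of the clamp's arm; origin: centre of its face. The arm is linked to the lever; locked, the pad comes down on the middle of the candle (cradle x = 0, y = 0) and presses with about 15 N.
- spare_candle: Bystander: a like candle standing upright on its foot, 230 mm tall, 60 to 90 mm beyond the stop. Origin: centre of its foot.
- tealight: Bystander: tealight in a metal case, 38 mm diameter, 18 mm tall, in front of the board. Origin: centre of its underside.
- cup: Bystander: open brass cup, 63 mm diameter, 46 mm tall, beside the candle's foot end on the clamp's side. Origin: centre of its underside.
- matchbox: Bystander: matchbox 62 x 110 x 22 mm lying flat behind the board, between the clamp's side and the stop's end. Origin: centre of its underside.

How it is judged (in metres and radians):
On the way, in this order (a step that is already met when the one before it is completed fails the run):
1. the candle's shoulder is home against the forked stop while the clamp is still open (y of shoulder in the frame of cradle above 0.1045 m and value of joint clamp_lever below 0.5 rad), for 0.2 s.
2. the lever has gone past centre to its end and the pad presses the candle (value of joint clamp_lever above 1.06 rad and contact force between clamp_pad and candle above 8 N), for 0.2 s.
At the end, for the whole second after the job is handed in: The candle lies in the trough with its shoulder within 3 mm of the stop's face, at rest and level on its seat (within 4 mm); the lever is past centre at its end (over 1.06 rad); the pad presses the candle with over 8 N (all of step 2 and y of shoulder in the frame of cradle above 0.1045 m and z of each of candle, shoulder in the frame of cradle below 0.059 m and linear speed of candle below 0.01 m/s); the robot touches nothing.
It fails at once if the candle is lifted out of the trough (either end more than 10 mm above its seat) (z of any of candle, shoulder in the frame of cradle above 0.065 m).
It fails at once if a bystander (standing candle, tealight, brass cup, matchbox) is shoved more than 20 mm, lifted or knocked over (distance of any of spare_candle, tealight, cup, matchbox from where it was at the start of the episode above 0.02 m or angle between spare_candle's own z axis and vertical above 0.3 rad).
It also fails if it takes over 48 s, if anything falls off the work surface, if the arm or the gripper's body presses on something with over 40 N, if the wrist force passes 120 N, or if a joint passes its speed limit or range.

## Working session

There is one attempt and no reset: what is moved stays moved. The work goes in short steps, each a Python script; the robot and the scene stay as the last script left them, time stands still between calls to the robot, and variables do not carry over. Pictures are saved under pics/ and viewed, at most 10 in all, crops included, and the job is handed in when it is done.

```bash
mkdir -p pics; python3 - <<'E'
from station import *
import cv2, numpy as np
for c in ("top","side"):
    im=capture(c); cv2.imwrite(f"pics/{c}0.png",im[:,:,::-1])
    p=camera_params(c); print(c,p)
    for l in ["candle","shoulder","stop_face","lever_tip","lever_pivot","clamp_pad","cradle","spare_candle","tealight","cup","matchbox"]:
        print(l,[(np.round(r["xy"],1).tolist(),round(r["confidence"],2)) for r in spot_point(c,l)[:3]])
o=get_obs();print(o["time_s"],o["eef_pos"],o["ee_rot"])
E
```

```text
top {'fx': 392.40445003932837, 'fy': 392.40445003932837, 'cx': 251.29357797152736, 'cy': 195.01284464863798, 'R': array([[ 0.01890333, -0.99958369, -0.02179719],
       [-0.98628378, -0.01506753, -0.16436931],
       [ 0.16397245,  0.02460534, -0.98615801]]), 't': array([-42.04004515, 522.27582675, 884.46543564])}
candle [([343.4, 221.2], 0.92)]
shoulder [([252.7, 213.6], 0.63)]
stop_face [([235.7, 211.3], 0.94)]
lever_tip [([289.9, 156.8], 0.59)]
lever_pivot [([288.1, 184.5], 0.82)]
clamp_pad [([283.8, 215.7], 0.53)]
cradle [([280.8, 216.7], 0.93)]
spare_candle [([197.3, 192.8], 0.79)]
tealight [([258.8, 262.3], 0.62)]
cup [([371.9, 191.0], 0.9)]
matchbox [([241.2, 147.2], 0.81)]
side {'fx': 437.20984433768075, 'fy': 437.20984433768075, 'cx': 248.64443794654787, 'cy': 183.54810522802606, 'R': array([[ 0.84370838, -0.53679967,  0.00150954],
       [-0.33673718, -0.53144839, -0.77728417],
       [ 0.41804813,  0.65529286, -0.62914786]]), 't': array([-478.28573144,  240.14738671, 1106.72700882])}
candle [([266.6, 252.8], 0.71)]
shoulder [([230.2, 202.4], 0.74)]
stop_face [([220.8, 196.0], 0.93)]
lever_tip [([276.6, 177.9], 0.64)]
lever_pivot [([264.0, 215.7], 0.93)]
clamp_pad [([238.1, 201.9], 0.61)]
cradle [([240.8, 230.6], 0.77)]
spare_candle [([222.9, 185.9], 0.89)]
tealight [([200.3, 235.2], 0.51)]
cup [([312.9, 275.1], 0.78)]
matchbox [([273.5, 188.5], 0.72), ([242.8, 231.5], 0.34)]
1.2 [224.59315844 609.93186596 222.55516226] [-5.51333609e-01 -3.09282684e+00  5.90665504e-05]
```

```bash
python3 -c "
import cv2,numpy as np
a=cv2.imread('pics/top0.png');b=cv2.imread('pics/side0.png')
cv2.imwrite('pics/both0.png',cv2.resize(np.vstack([a,b]),(400,600)))"
```

```text
(no output)
```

View pics/top0.png

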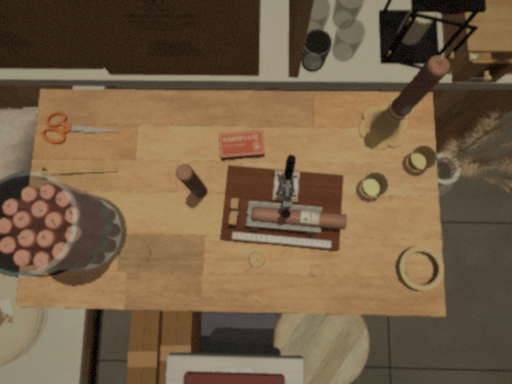

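View pics/side0.png

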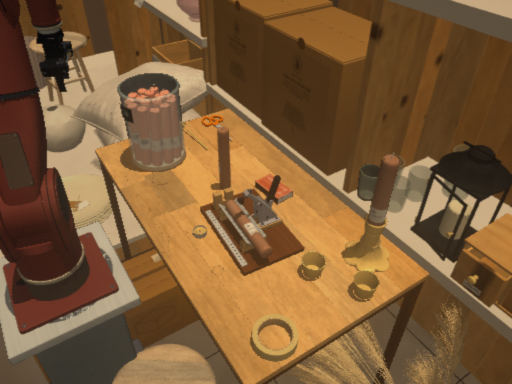

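The top picture shows the cradle with its stop at about (235,211), the candle's foot at about (343,221), the lever tip up at (290,157) and the cup at (371,190). The side picture agrees. The network points look plausible, so I'll triangulate them and fit the cradle pose.

```bash
cat > h.py <<'E'
from station import *
import numpy as np, cv2
def PP(c):
    p=camera_params(c); K=np.array([[p["fx"],0,p["cx"]],[0,p["fy"],p["cy"]],[0,0,1]])
    return K@np.c_[p["R"],p["t"]]
def tri(a,b):
    X=cv2.triangulatePoints(PP("top"),PP("side"),np.array(a,float).reshape(2,1),np.array(b,float).reshape(2,1))
    return (X[:3]/X[3]).ravel()
def plane(c,uv,z):
    P=PP(c); A=P[:,[0,1,3]].copy(); A[:,2]+=P[:,2]*z
    q=np.linalg.solve(A,[*uv,1]); return q[:2]/q[2]
E
python3 - <<'E'
from h import *
T=dict(candle=[343.4,221.2],shoulder=[252.7,213.6],stop=[235.7,211.3],tip=[289.9,156.8],pivot=[288.1,184.5],pad=[283.8,215.7],cradle=[280.8,216.7],spare=[197.3,192.8],cup=[371.9,191.0],tea=[258.8,262.3],match=[241.2,147.2])
S=dict(candle=[266.6,252.8],shoulder=[230.2,202.4],stop=[220.8,196.0],tip=[276.6,177.9],pivot=[264,215.7],pad=[238.1,201.9],cradle=[240.8,230.6],spare=[222.9,185.9],cup=[312.9,275.1],tea=[200.3,235.2],match=[273.5,188.5])
Z=dict(candle=55,shoulder=55,stop=55,tip=166,pivot=45,cradle=0,spare=0,cup=0,tea=0,match=0)
for k in T:
    print(k,tri(T[k],S[k]).round(), *( [plane("top",T[k],Z[k]).round(1),plane("side",S[k],Z[k]).round(1)] if k in Z else []))
# cradle fit
from scipy.optimize import least_squares
L={'stop':(0,107.5,55),'pivot':(73,0,45),'cradle':(0,0,0),'tip':(73+127.5*np.cos(1.2566),0,45+127.5*np.sin(1.2566))}
def f(q):
    r=[];c,s=np.cos(q[2]),np.sin(q[2])
    for k,(x,y,z) in L.items():
        X=np.array([q[0]+c*x-s*y,q[1]+s*x+c*y,z,1])
        for cn,D in(("top",T),("side",S)):
            u=PP(cn)@X; r+=list(u[:2]/u[2]-D[k])
    # candle and shoulder lie on the axis
    for k in('candle','shoulder'):
        for cn,D in(("top",T),("side",S)):
            w=plane(cn,D[k],55); r.append(((w[0]-q[0])*c+(w[1]-q[1])*s)/2.2)
    return r
q=least_squares(f,[600,-50,0],loss='soft_l1',x_scale=[10,10,.1]); print(q.x,np.round(q.fun,1))
c,s=np.cos(q.x[2]),np.sin(q.x[2])
for k in Z:
  for cn,D in(("top",T),("side",S)):
    w=plane(cn,D[k],Z[k])-q.x[:2]; print(k,cn,np.round([c*w[0]+s*w[1],-s*w[0]+c*w[1]],1))
E
```

```text
candle [ 464. -247.   51.] [ 463.2 -245.9] [ 461.7 -249.5]
shoulder [479. -38.  58.] [477.4 -37.5] [481.8 -35.3]
stop [478.   4.  53.] [482.1   2. ] [473.    3.5]
tip [ 585. -115.  154.] [ 584.  -114.7] [ 574.  -126.4]
pivot [ 547. -118.   37.] [ 549.1 -119.7] [ 538.6 -124.3]
pad [ 467. -106.  116.]
cradle [ 476. -104.    4.] [ 477.3 -105.3] [ 476.3 -101. ]
spare [534. 102.  -2.] [533.5 102.2] [533.1 100. ]
cup [ 548. -332.   -5.] [ 544.6 -328.7] [ 548.1 -335.2]
tea [369. -54.  -0.] [366.4 -53.2] [370.9 -55.6]
match [652.  -6.  10.] [652.1  -4.2] [662.1   2.9]
[ 4.73364558e+02 -1.06214325e+02 -7.92688384e-02] [ 0.5  0.1  3.1 -0.6 -3.3  1.2 -0.2 -3.5  0.4  1.6  0.1  1.5  0.2 -0.7
  1.  -3.7  0.4 -0.1 -0.7  1.3]
candle top [   0.9 -140. ]
candle side [  -0.3 -143.7]
shoulder top [-1.5 68.8]
shoulder side [ 2.8 71.4]
stop top [1.000e-01 1.086e+02]
stop side [ -9.  109.4]
tip top [110.9   0.3]
tip side [101.9 -12.2]
pivot top [76.5 -7.4]
pivot side [ 66.5 -12.9]
cradle top [3.9 1.3]
cradle side [2.5 5.5]
spare top [ 43.5 212.5]
spare side [ 43.2 210.3]
cup top [  88.6 -216.1]
cup side [  92.6 -222.3]
tea top [-110.9   44.4]
tea side [-106.1   42.4]
match top [170.1 115.8]
match side [179.5 123.7]
```

```bash
cat >> h.py <<'E'
from scipy.spatial.transform import Rotation as Ro
Y=-0.079; O=np.array([474.5,-105.5]); cx=np.array([np.cos(Y),np.sin(Y)]); cy=np.array([-np.sin(Y),np.cos(Y)])
def W(x,y,z): return np.r_[O+x*cx+y*cy,z]
def C(p): d=np.array(p[:2])-O; return np.round([d@cx,d@cy,p[2]],1)
def ori(d,sg=1):
    x=sg*np.r_[d,0]; z=np.array([0,0,-1.]); return Ro.from_matrix(np.c_[x,np.cross(z,x),z]).as_rotvec()
E
python3 - <<'E'
from h import *
p=get_obs()["eef_pos"]; r=get_obs()["ee_rot"]
print(inverse_kinematics([p[0],p[1],380],r))
for sg in(1,-1):
    for n,pos,d in(("push",W(0,-175,340),cy),("pushlow",W(0,-175,44),cy),("pushend",W(0,-117,44),cy),("lev",W(75,0,330),cx),("levlow",W(78,0,120),cx),("levend",W(160,0,65),cx)):
        q=inverse_kinematics(pos,ori(d,sg)); print(n,sg,None if q is None else np.round(q,2))
E
```

```text
[-1.32398987  0.30840677  0.05233221  1.18290271 -0.01593386  1.6507075
 -0.05741571]
push 1 [-0.32  0.06  0.83  1.57 -0.05  1.53  0.44]
pushlow 1 [-0.38  0.45  1.02  1.97 -0.46  0.98  0.79]
pushend 1 [-0.33  0.3   0.79  2.02 -0.27  0.93  0.52]
lev 1 [-0.79  0.16  1.04  1.55 -0.14  1.51 -1.39]
levlow 1 [-0.68  0.34  0.96  1.84 -0.31  1.12 -1.25]
levend 1 [-0.61  0.67  1.02  1.69 -0.62  1.15 -1.07]
push -1 [-0.65  0.09  1.21  1.58 -0.09  1.53 -2.65]
pushlow -1 [-0.49  0.58  1.22  1.97 -0.64  1.05 -2.2 ]
pushend -1 [-0.64  0.51  1.23  2.03 -0.57  1.01 -2.34]
lev -1 [-0.51  0.12  0.71  1.54 -0.08  1.51  1.69]
levlow -1 [-0.64  0.33  0.91  1.84 -0.29  1.11  1.87]
levend -1 [-0.52  0.59  0.86  1.68 -0.49  1.1   1.98]
```

Sign +1 works for both orientations. Next I'll shut the fingers, go up and over, come down behind the foot, and take a picture.

```bash
python3 - <<'E'
from h import *
move_gripper(0,20)
o=get_obs(); p=o["eef_pos"]
servo_line([p[0],p[1],380],200)
move_pose(W(0,-178,340),ori(cy)); print(get_obs()["time_s"])
servo_line(W(0,-178,44),150)
o=get_obs(); print(o["time_s"],C(o["eef_pos"]),o["contact_force"],o["joint_positions"].round(2) if hasattr(o["joint_positions"],'round') else o["joint_positions"])
a=capture("top");b=capture("side")
f=lambda i,u,v:cv2.resize(i[v:v+150,u:u+200],(400,300),interpolation=cv2.INTER_CUBIC)
cv2.imwrite("pics/p1.png",np.hstack([f(a,220,140),f(b,180,160)])[:,:,::-1])
E
```

```text
6.8917
9.0167 [   0.4 -178.1   44.6] [ 0.79073117  0.23485748 -0.07577917] [-0.27  0.39  0.88  1.96 -0.37  0.96  0.71]
```

View pics/p1.png

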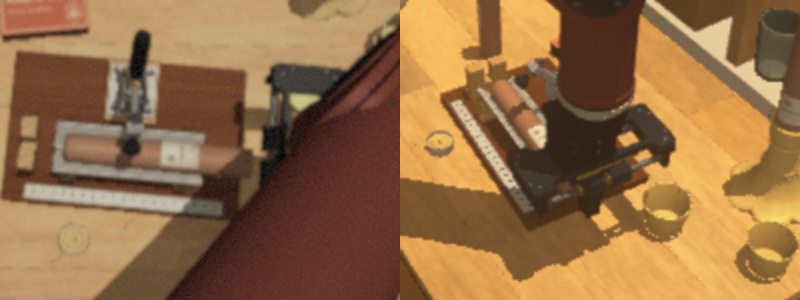

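The gripper is behind the foot, in line with the candle, and clear of the cup. The foot's end is at about (250,162) in the crop. I'll push until the force rises at the stop.

```bash
python3 - <<'E'
from h import *
F=lambda:float(np.r_[cy,0]@get_obs()["contact_force"])
f0=F(); y=-158; servo_line(W(0,y,44),60)
log=[]
while y<-105:
    y+=4 if y<-128 else 1.5
    servo_line(W(0,y,44),40); f=F()-f0; o=get_obs()
    log.append((round(y,1),C(o["eef_pos"])[1],round(f,1)))
    if abs(f)>12: break
print(log,o["time_s"],C(o["eef_pos"]),o["contact_force"])
wait(0.3)
capture("top");print([(spot_point("top",l)[:1]) for l in("shoulder","stop_face","candle")])
E
```

```text
[(-154, np.float64(-153.9), -0.1), (-150, np.float64(-149.7), 0.7), (-146, np.float64(-145.6), 0.2), (-142, np.float64(-141.5), 0.7), (-138, np.float64(-137.6), -0.3), (-134, np.float64(-133.6), 0.7), (-130, np.float64(-129.6), -0.2), (-126, np.float64(-125.6), 0.3), (-124.5, np.float64(-124.3), -0.3), (-123.0, np.float64(-122.9), -0.5), (-121.5, np.float64(-121.9), -2.6), (-120.0, np.float64(-121.8), -7.9), (-118.5, np.float64(-121.8), -13.1)] 12.85 [  -0.  -121.8   44.5] [ -1.4627097  -13.23556038  -0.54374056]
[[{'xy': [237.1, 213.1], 'confidence': 0.87}], [{'xy': [236.4, 212.0], 'confidence': 0.67}], [{'xy': [329.6, 218.3], 'confidence': 0.81}]]
```

The candle is home: contact is hard at 13 N and the shoulder and stop pixels coincide. Next I'll back off, go over, and enter the gap in front of the lever.

```bash
python3 - <<'E'
from h import *
servo_line(W(0,-150,44),80); servo_line(W(0,-170,250),200)
move_pose(W(62,-2,250),ori(cx))
capture("side");capture("top")
for l in("lever_tip","lever_pivot","shoulder"): print(l,spot_point("top",l)[:1],spot_point("side",l)[:1])
servo_line(W(62,-2,132),120)
o=get_obs(); print(o["time_s"],C(o["eef_pos"]),o["contact_force"])
a=capture("top");b=capture("side")
f=lambda i,u,v:cv2.resize(i[v:v+150,u:u+200],(400,300),interpolation=cv2.INTER_CUBIC)
cv2.imwrite("pics/p2.png",np.hstack([f(a,220,140),f(b,180,130)])[:,:,::-1])
E
```

```text
lever_tip [] [{'xy': [277.7, 174.1], 'confidence': 0.63}]
lever_pivot [] [{'xy': [266.2, 212.4], 'confidence': 0.76}]
shoulder [] [{'xy': [224.7, 197.1], 'confidence': 0.89}]
18.2417 [ 62.5  -2.1 132.7] [-0.11282031 -0.51408811 -0.19646583]
```

View pics/p2.png

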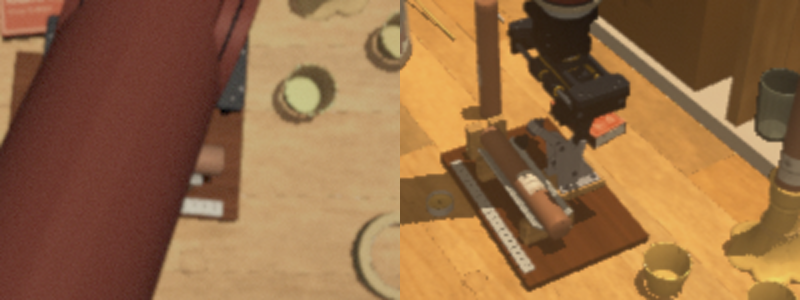

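The candle is seated at the stop, and the fingers are in the gap behind the clamp's arm, with no contact force. Now I'll press the lever along its arc.

```bash
python3 - <<'E'
from h import *
f0=np.array(get_obs()["contact_force"]); w=11; log=[]
def tgt(a,r=98): 
    return W(73+r*np.cos(a)-9.5*np.sin(a)-w, -2, 45+r*np.sin(a)+9.5*np.cos(a))
for th in [0.05,.15,.25,.35,.45,.55,.65,.75,.82,.89,.95,1.0,1.05,1.1,1.14]:
    servo_line(tgt(1.2566-th),100); o=get_obs(); f=np.array(o["contact_force"])-f0
    log.append((th,C(o["eef_pos"]).tolist(),f.round(1).tolist()))
    if np.linalg.norm(f)>35: break
for l in log: print(*l)
print(o["time_s"])
b=capture("side")
cv2.imwrite("pics/p3.png",cv2.resize(b[130:280,180:380],(600,450),interpolation=cv2.INTER_CUBIC)[:,:,::-1])
E
```

```text
0.05 [88.0, -2.3, 139.9] [0.2, -0.1, -0.9]
0.15 [97.0, -2.1, 136.6] [0.1, 1.0, 0.1]
0.25 [106.1, -2.0, 132.7] [0.9, 0.7, -0.3]
0.35 [114.7, -2.0, 127.9] [-0.1, 0.2, -0.1]
0.45 [122.8, -2.0, 122.2] [0.2, 0.5, -1.1]
0.55 [130.2, -2.0, 115.6] [0.5, 0.5, 0.3]
0.65 [136.9, -2.0, 108.4] [0.4, 0.6, -1.4]
0.75 [143.1, -2.1, 100.9] [0.5, 0.6, 1.1]
0.82 [146.9, -2.1, 95.1] [0.9, 0.4, 1.5]
0.89 [150.1, -2.0, 88.9] [-0.1, 0.1, 1.4]
0.95 [152.4, -1.9, 83.2] [-0.3, 0.2, -0.9]
1.0 [154.2, -1.9, 78.6] [0.3, 0.1, -1.0]
1.05 [155.8, -2.0, 74.0] [0.9, 0.1, 0.3]
1.1 [157.2, -2.0, 69.3] [0.3, 1.1, 0.5]
1.14 [158.3, -2.3, 67.3] [-7.2, 2.0, 14.4]
22.2667
```

View pics/p3.png

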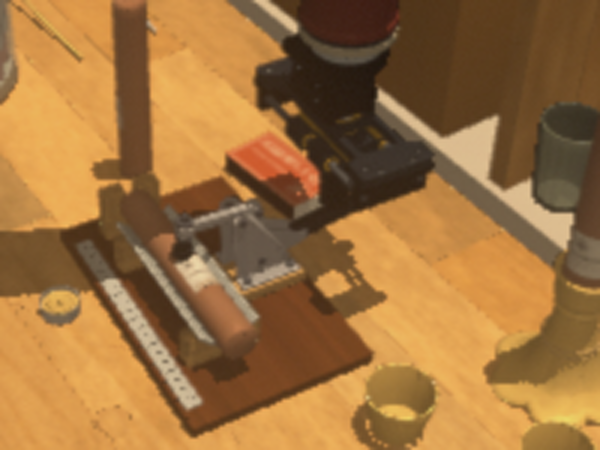

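The clamp's arm is down with its pad on the candle at about (182,250), and the lever met a firm 14 N at its end. I'll retract up and check.

```bash
python3 - <<'E'
from h import *
p=get_obs()["eef_pos"]; servo_line([p[0],p[1],300],150)
move_pose(W(100,-330,340),ori(cy)); wait(.3)
a=capture("top");b=capture("side")
for l in("lever_tip","lever_pivot","shoulder","stop_face"):
    t,s=spot_point("top",l)[:1],spot_point("side",l)[:1]
    print(l,t and C([*plane("top",t[0]["xy"],63 if l=="lever_tip" else 55),0]),C(tri(t[0]["xy"],s[0]["xy"])) if t and s else s)
print(get_obs()["time_s"],get_obs()["contact_force"])
f=lambda i,u,v:cv2.resize(i[v:v+150,u:u+200],(400,300),interpolation=cv2.INTER_CUBIC)
cv2.imwrite("pics/p4.png",np.hstack([f(a,180,120),f(b,180,130)])[:,:,::-1])
E
```

```text
lever_tip [-105.4   46.3    0. ] [ 37.5 -64.1 228.6]
lever_pivot [71.9 -6.4  0. ] [73.3 -6.6 40. ]
shoulder [-4.1  1.6  0. ] [-31.1  10.8 137. ]
stop_face [  3.6 106.8   0. ] [  4.1 107.3  49.1]
26.575 [ 0.00195911 -0.31801615 -0.23655298]
```

View pics/p4.png

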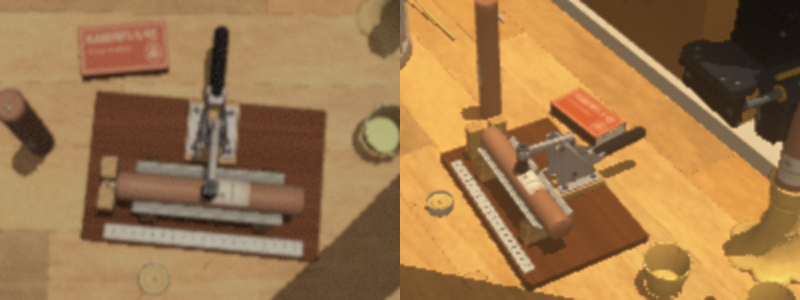

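The lever's end is at about (221,30) in the top crop and (645,130) in the side crop. The candle's shoulder meets the fork at about (117,187). I'll check the lever angle and the shoulder numerically.

```bash
python3 - <<'E'
from h import *
t=[180+221/2,120+28/2]; s=[180+245/2,130+129/2]
print(C(tri(t,s)),C([*plane("top",t,65),65]),C([*plane("side",s,65),65]))
for th in(.9,1.0,1.12): 
  a=1.2566-th; X=np.r_[W(73+127.5*np.cos(a),0,45+127.5*np.sin(a)),1]
  for c in("top","side"): u=PP(c)@X; print(th,c,(u[:2]/u[2]).round(1))
for y in (104.5,107.5): print(C([*W(0,y,55)]),[(lambda u:(u[:2]/u[2]).round(1))(PP("top")@np.r_[W(0,y,55),1])])
for c in("top","side"):
  for l in("shoulder","candle","stop_face"): print(c,l,[(C([*plane(c,d["xy"],55),55]),round(d["confidence"],2)) for d in spot_point(c,l)[:2]])
im=capture("top"); cv2.imwrite("pics/p5.png",cv2.resize(im[190:235,220:280],(800,600),interpolation=cv2.INTER_CUBIC)[:,:,::-1])
E
```

```text
[196.3  -3.8  62.4] [193.   -2.8  65. ] [196.7  -6.3  65. ]
0.9 top [290.1 130.7]
0.9 side [300.7 187.2]
1.0 top [289.8 130.8]
1.0 side [301.5 190. ]
1.12 top [289.5 131.7]
1.12 side [302.  193.7]
[ -0.  104.5  55. ] [array([237.1, 211. ])]
[  0.  107.5  55. ] [array([235.9, 210.9])]
top shoulder [(array([-4.1,  1.6, 55. ]), 0.44)]
top candle [(array([  -4.9, -112.8,   55. ]), 0.92), (array([  77.6, -193.5,   55. ]), 0.19)]
top stop_face [(array([  3.6, 106.8,  55. ]), 0.77), (array([157.4, 116. ,  55. ]), 0.52)]
side shoulder [(array([ -9.1, 100.5,  55. ]), 0.82), (array([ 66.4, -15.3,  55. ]), 0.19)]
side candle [(array([   7.2, -101.9,   55. ]), 0.63)]
side stop_face [(array([  1.2, 101.1,  55. ]), 0.57)]
```

View pics/p5.png

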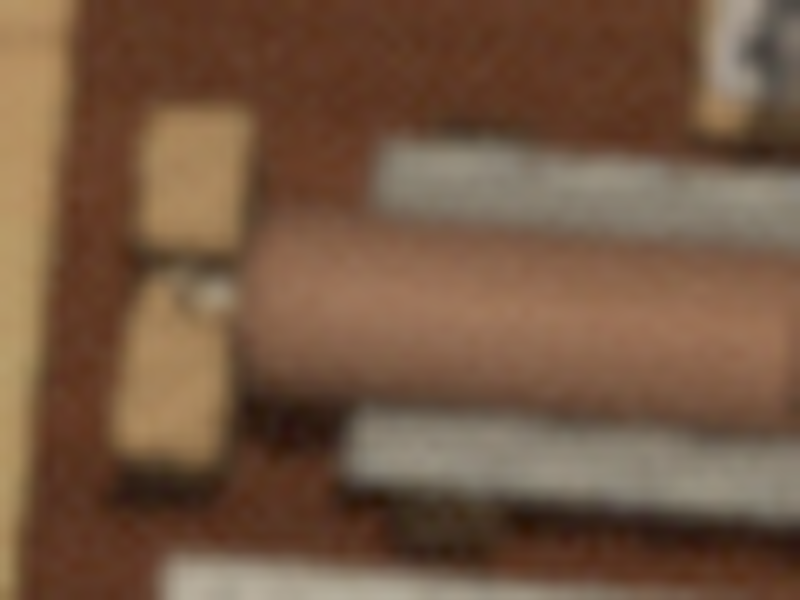

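The shoulder lies against the fork's face at about (240,300) with the wick in the slot. The lever tip's height of 62 mm matches the locked end.

```bash
python3 -c "
from station import *
print(hand_in())"
```

```text
the job is handed in; nothing more can be done
None
```

I pushed the candle home against the forked stop with its wick in the slot, locked the clamp with its pad on the candle, and handed the job in after about 27 s. The last pictures show this, but hand-in returned no verdict and I could not measure the pad's force.

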